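# Hold the leaf cell in the lamp's beam

### The job

We are going to throw the shadow of a pressed leaf: first lower the lid of the wooden lamp house until it lies shut, without slamming it. Then pick up the glass cell with the leaf by its two frosted narrow sides only, never touching the clear windows, and hold it upright in the air about midway between lens and screen, so that the beam passes squarely through both windows at the middle of the cell. Finish while still holding it there, and leave the other things on the table where they are.

Things in the scene. Friction and masses are not known exactly. Their poses are not given: they have to be found in the camera images.
- lamp: Shadow projector, one fixed unit: plywood lamp house 140 x 140 x 120 mm high, lens tube (48 mm diameter) on its -y side, board 90 mm wide and 8 mm thick along -y, white screen 140 mm wide at its end, top 135 mm above the table. Origin: centre of the house's underside; z up, light goes to -y, lid hinge at +x. Lens face at y = -91 mm, screen face at -315 mm. Place and yaw (up to 0.2 rad) vary.
- beam_mid (a point): Point on the beam's axis about midway between lens and screen, 90 mm above the table: lamp-frame (0, -200, 90) mm. Its axes are those of the lamp: y lies along the beam (light travels to -y), z up. The beam is level and 16 mm thick, seen as a pale see-through rod.
- lid (a joint): Angle of the lamp house's lid in rad: 0 lies flat shut, grows as it opens (up to 1.6, just past upright). The hinge is stiff: the lid stays at any angle, and takes about 0.5 to 1.5 N at its free edge to lower. It starts 0.7 to 1.25 rad open.
- lid_hinge (a point): Middle of the lid's hinge line, on the lid's underside at the house's +x rim, 120.5 mm above the table; the lid turns about its y axis. The lid is a plain plywood panel without knob, 150 mm from hinge to free edge, 144 mm wide (y), 8 mm thick; in this point's frame (turning with the lid) it spans x = -150 to 0 mm, outer face at z = +8 mm.
- lid_edge (a point): Middle of the free edge of the lid, on its outer (upper when shut) face: 150 mm from the hinge. When shut it is 128.5 mm above the table and stands 10 mm past the lamp house's -x wall.
- cell_center (a point): Centre of the glass cell, 35 mm above its underside. An upright sealed block 24 mm thick (x), 44 mm wide (y), 70 mm tall, 0.1 kg, a brown leaf inside; z up. Wide sides (facing +x, -x): clear windows. Narrow sides (facing +y, -y): frosted white, flat, 24 x 66 mm, 44 mm over their outsides. Stands right of the robot (y < 0), in one of three places shared with jar and tin; yaw 0.87 to 2.27 rad.
- cell_frost_a: Frosted plate on the cell's +y side, 24 x 4 x 66 mm; origin at its centre, 20 mm from the cell's axis and 1 mm above the cell's centre.
- cell_frost_b: Frosted plate on the cell's -y side, 24 x 4 x 66 mm; origin at its centre, 20 mm from the cell's axis and 1 mm above the cell's centre.
- cell_glass: The clear part of the cell with its windows and its grey top and bottom rims, 20 to 22 x 36 x 70 mm (windows recessed 2 mm behind the frosted plates' edges); not to be touched by the fingers. Origin: centre of the cell's underside.
- jar: Bystander: a glass jar, 54 mm diameter, 62 mm tall; origin at its underside.
- tin: Bystander: a plain steel tin, 56 mm diameter, 55 mm tall; origin at its underside.
- pencils: Bystander: a pot of pencils, 74 mm diameter, 175 mm tall with the pencils; origin at its underside.
- tape: Bystander: a cardboard tape ring lying flat, 84 mm diameter, 24 mm tall; origin at its underside.
- eraser: Bystander: an eraser, 45 x 22 x 14 mm; origin at its underside.
- crayons: Bystander: a flat box of crayons, 75 x 100 x 36 mm; origin at its underside.
- stapler: Bystander: a stapler, 130 x 34 x 50 mm; origin at its underside.
Not all that is in view belongs to the job. Leave any green, pink or yellow look-alike of the part that bears cell_center alone.

How it is judged:
By the outcome, as a careful person would: the job done as asked, in the order asked, and still so for the second after the job is handed in, while the arm keeps its last pose, push and grip.
It also fails if it takes over 61 s, if anything falls off the work surface, if the arm or the gripper's body presses on something with over 40 N, if the wrist force passes 120 N, or if a joint passes its speed limit or range.

### The arm

A 7-joint arm with a two-finger parallel gripper is mounted at the origin on the work surface. World frame = base frame: x ahead of the robot, y to its left, z up, the work surface at z = 0. Lengths are in m, angles in degrees, forces in N, time in s.
With the tool pointing down it reaches from about 0.4 to 0.85 m from the base axis. Payload 10.4 kg.
Tool frame: the origin (TCP) lies between the finger pads; the fingertips stand 8 mm ahead of it and the grasp point (between the pads) lies 11 mm behind it; z points along the fingers, y is the direction in which the jaws open and shut (so a half turn about z gives the same grasp; the last joint's range is limited). The gripper opens to 87 mm and grips with 3 to 60 N. Pads are 19 mm wide; open, the fingers measure 117 mm over their backs; the gripper's body (75 mm by 190 mm) begins 51 mm behind the grasp point.
Start: joints at [-76.753, 19.034, -3.707, 83.658, 1.238, 77.344, -5.071], TCP at [0.157, 0.605, 0.231] pointing down, gripper open.
Joint ranges: [-148.97, 148.97], [-28.65, 121.19], [-84.17, 76.75], [9.2, 138.47], [-72.65, 252.65], [3.7, 117.97], [-149.18, 149.18]. Speed limits (degrees/s): [127.2, 127.2, 159.86, 159.86, 180, 180, 180].

### API

Orientations are given as [roll, pitch, yaw] about the fixed x, y, z axes, in that order (R = Rz(yaw) Ry(pitch) Rx(roll)).
In Python, from bench import manip gives the robot as it stands.
- The arm moves only by the tool carry_out, never from a script. Its argument "increments" is text: rows parted by semicolons, each of 6 numbers parted by spaces: the shift along the tool's x, y, z in m, then the turn, a rotation vector about the tool's x, y, z in degrees. In form: x y z wx wy wz; .... A call has 1 to 5 rows; each row shifts and turns the commanded pose from where the row before left it, along the tool's axes as they then stand; what a row does not reach is not made up. A row lasts 1/8 s, in which the tool goes at most 62.5 mm and 10.7 degrees, less where a joint would pass 70% of its speed; a pose out of reach is approached as far as the arm can. A call with a gripper value outside its range is refused whole. "jaw" is the finger opening in m, from 0 to 0.087, set as the call begins (left out, the last holds). The fingers move at their own pace and stop on an object; "squeeze" is the grip in N (left out, the last holds). Time passes only in rows, so rows that do not move let the fingers close. It gives the time, the measured TCP pose, the force and the opening at its end, in the units of the state.
- manip.get_state(): the state, without advancing time (a new reading comes with each control period).
- manip.snapshot(name): name is "scene" or "top" or "wrist"; returns a dict with "color" (480x640x3 uint8, blue, green, red), "fov_y" (degrees; the focal length in pixels is half the picture's height over the tangent of half this angle, whatever the lens; pixels are square), "cx", "cy" (the principal point, pixels), "world_to_cam" (4x4, takes a point from world to camera coordinates). Camera axes: x right, y up, looking along -z (the intrinsics and any distortion apply to the point x, -y, -z); pixel columns grow to the right and rows downward; lengths in m; the calibration is good to about 2 mm. A picture is of the moment at which its call begins. There is no depth.
- manip.hand_in(): hands the job in, once; it reports no verdict.
The state is a dict: "time": time; "joints": joint angles; "dq": joint speeds; "effort": joint torques, N m; "tcp_pos": TCP position; "eef_rot": TCP orientation; "wrist_force": force on the tool from outside, world axes, zero at the start; "moment": the same for the moment, N m; "finger_gap": finger opening in m.
Only numpy, scipy, OpenCV 4.12 (cv2) and the standard library are available. Lean on these libraries where they do the work, as an engineer would, in place of code of your own. Each camera call takes 0.05 s, during which the arm holds its last target. There are 200 camera calls.

## Working session

There is one attempt and no reset: what is moved stays moved. The work goes in short steps, Python scripts to look and compute and a tool call to move; the robot and the scene stay as the last step left them, time stands still between calls to the robot, and variables do not carry over. Pictures are saved under pics/ and viewed, about 8 in all and at most 12, crops included, and the job is handed in when it is done.

Besides the shell and the picture viewer there is one more tool, called after ">>>" as name(argument=value, ...) on one line, values as JSON. carry_out: Moves the arm, as the interface text tells. Its arguments: {"type":"object","properties":{"increments":{"type":"string"},"jaw":{"type":"number"},"squeeze":{"type":"number"}},"required":["increments"]}

```bash
ls; mkdir -p pics
python3 - <<'E'
from bench import manip
import cv2,numpy as np
a=manip.snapshot("scene");b=manip.snapshot("top")
for n,s in (("scene",a),("top",b)):
    cv2.imwrite(f"pics/{n}0.png",s["color"]);print(n,s["fov_y"],s["cx"],s["cy"],[k for k in s]);print(np.round(s["world_to_cam"],4).tolist())
print(manip.get_state())
E
```

```text
pics
scene 52.205478994964494 323.712654537402 241.8040969953897 ['color', 'fov_y', 'cx', 'cy', 'world_to_cam']
[[-0.4008, 0.9161, 0.0107, 0.2601], [-0.7468, -0.3335, 0.5754, 0.3381], [0.5307, 0.2226, 0.8178, -1.376], [0.0, 0.0, 0.0, 1.0]]
top 52.1859250571599 314.38163383359273 232.02514696162945 ['color', 'fov_y', 'cx', 'cy', 'world_to_cam']
[[0.0284, -0.9993, 0.0239, -0.0837], [0.9922, 0.0311, 0.1208, -0.5633], [-0.1214, 0.0203, 0.9924, -1.1634], [0.0, 0.0, 0.0, 1.0]]
{'time': 0.1, 'joints': array([-76.75426555,  19.06719122,  -3.7069747 ,  83.70011709,
         1.23811945,  77.34362829,  -5.07274727]), 'dq': array([ 0.03424276, -0.02216898,  0.0622297 , -0.15191381,  0.037953  ,
        0.00647545,  0.01808217]), 'effort': array([ 6.35099314e-04, -6.24543786e+01,  2.37778283e-02, -3.90716493e+01,
       -6.16394053e-02,  3.65362794e-02,  5.09983761e-05]), 'tcp_pos': array([0.15683987, 0.60465999, 0.22985513]), 'eef_rot': array([-1.79929026e+02,  3.75594128e-03,  1.65458453e+02]), 'wrist_force': array([-0.65412473,  1.0031781 ,  0.4571908 ]), 'moment': array([-0.05340009, -0.01998165, -0.00356005]), 'finger_gap': 0.08709520230210484}
```

View pics/scene0.png

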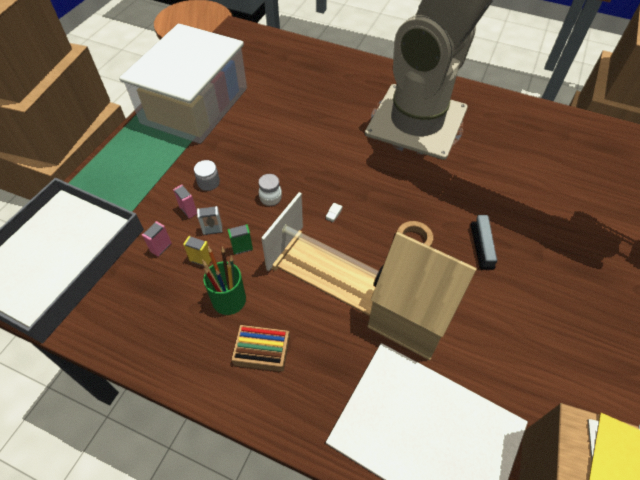

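View pics/top0.png

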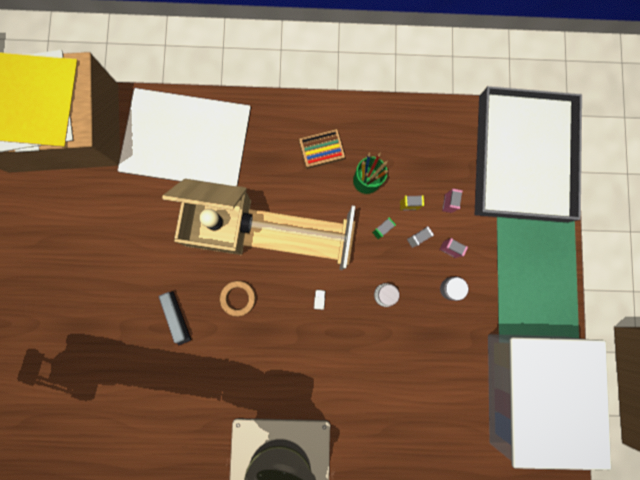

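Scene picture: cell-like blocks at (209,220) white/grey, green (240,238), yellow (197,250), pink (184,201) and (156,239). In the top picture the white one is at (421,237), green (384,228), yellow (413,201), pink (455,199) and (455,247). I choose the white-frosted one and check it in a close crop together with the lamp.

Run:
```python
import cv2,numpy as np
t=cv2.imread("pics/top0.png");s=cv2.imread("pics/scene0.png")
R=lambda im,x,y,w,h,k:cv2.resize(im[y:y+h,x:x+w],None,fx=k,fy=k,interpolation=cv2.INTER_CUBIC)
A=R(t,160,170,200,100,4)              # 800x400... 
B=R(t,396,212,50,50,4);C=R(s,184,195,50,50,4);D=R(s,360,225,120,60,3.34)
D=cv2.resize(R(s,365,225,120,60,1),(400,200),interpolation=cv2.INTER_CUBIC)
cv2.imwrite("pics/c1.png",np.vstack([A,np.hstack([B,C,D])]))
```

```text
(no output)
```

View pics/c1.png

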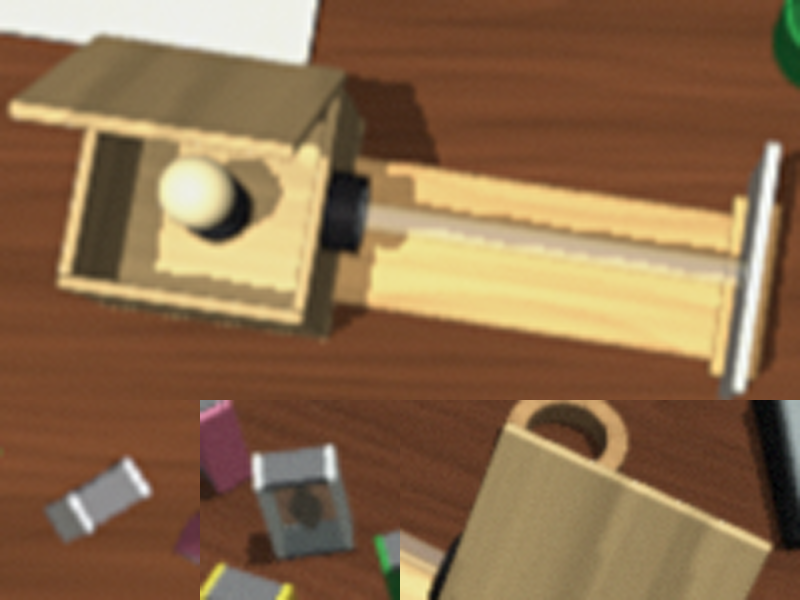

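The crop confirms the choice: the white-frosted block with the brown leaf, its plate tops in the top view running from (412,241) to (431,231). Lid edge corners in the scene view are at about (398,233) and (476,270). Next I fit the lamp pose and lid angle.

```bash
cat > h.py <<'E'
import numpy as np,cv2
from scipy.optimize import least_squares
from scipy.spatial.transform import Rotation as Ro
def proj(s,P):
    P=np.atleast_2d(P);W=s["world_to_cam"];c=P@W[:3,:3].T+W[:3,3]
    f=240/np.tan(np.radians(s["fov_y"]/2))
    return np.c_[s["cx"]+f*c[:,0]/-c[:,2],s["cy"]-f*c[:,1]/-c[:,2]]
def back(s,px,z):
    W=s["world_to_cam"];f=240/np.tan(np.radians(s["fov_y"]/2))
    d=np.array([(px[0]-s["cx"])/f,-(px[1]-s["cy"])/f,-1])@W[:3,:3];o=-W[:3,:3].T@W[:3,3]
    return o+d*(z-o[2])/d[2]
def lampP(q,P): # lamp frame -> world
    c,s=np.cos(q[2]),np.sin(q[2]);P=np.atleast_2d(P)
    return np.c_[q[0]+c*P[:,0]-s*P[:,1],q[1]+s*P[:,0]+c*P[:,1],P[:,2]]
def lidP(th,P): # lid frame -> lamp
    c,s=np.cos(th),np.sin(th);P=np.atleast_2d(P)
    return np.c_[.07+P[:,0]*c+P[:,2]*s,P[:,1],.1205-P[:,0]*s+P[:,2]*c]
def incr(st,pos,yaw,roll=180,pitch=0):
    R=Ro.from_euler('xyz',st["eef_rot"],degrees=True)
    T=Ro.from_euler('xyz',[roll,pitch,yaw],degrees=True)
    return np.round(R.inv().apply(np.array(pos)-st["tcp_pos"]),4),np.round((R.inv()*T).as_rotvec(degrees=True),2)
E
python3 - <<'E'
from h import *
from bench import manip
t=manip.snapshot("top");s=manip.snapshot("scene")
T=lambda u,v:(160+u/4-.4,170+v/4-.4)
fix=[((-.07,.07,.12),T(58,287)),((-.07,-.07,.12),T(302,322)),((.07,-.315,.135),T(767,145)),((-.07,-.315,.135),T(733,388))]
lt=[((-.15,.072,.008),T(15,102)),((-.15,-.072,.008),T(298,140)),((0,.072,.008),T(100,38)),((0,-.072,.008),T(343,70))]
ls=[((-.15,-.072,.008),(398,233.4)),((-.15,.072,.008),(476,269.7))]
def res(q):
    F=lambda L,cam,lid:(proj(cam,lampP(q,lidP(q[3],[a for a,_ in L]) if lid else [a for a,_ in L]))-[b for _,b in L]).ravel()
    return np.r_[F(fix,t,0),F(lt,t,1),F(ls,s,1)]
r=least_squares(res,[.65,.2,-.1,1],loss='soft_l1')
print(r.x,np.round(r.fun if 0 else res(r.x).reshape(-1,2),1).tolist())
q=r.x;print("beam",lampP(q,[0,-.2,.09]),"hinge",lampP(q,[.07,0,.1205]),"edge",lampP(q,lidP(q[3],[-.15,0,.008])))
U=lambda u,v:(396+u/4-.4,212+(v-400)/4-.4)
P=[back(t,U(*p),.069) for p in ((65,497),(85,532),(130,458),(152,492))]
c=np.mean(P,0);d=(P[2]+P[3]-P[0]-P[1])/2
print("cell",c,"len",np.linalg.norm(d),"ang",np.degrees(np.arctan2(d[1],d[0])))
Cs=lambda u,v:(184+(u-200)/4-.4,195+(v-400)/4-.4)
print("scene check top centre",back(s,Cs(295,465),.07))
for n,p,z in (("jar",(387,294),.062),("tin",(456,288),.055),("pencil",(372,170),.1),("green",(385,228),.07),("pink",(455,247),.07),("pink2",(455,199),.07),("yel",(413,201),.07)): print(n,back(t,p,z).round(3))
E
```

```text
[ 0.58450137  0.173797   -0.11788341  1.11035801] [[-0.7, 0.4], [-0.2, 0.8], [0.3, -0.6], [0.2, -0.0], [-1.9, -0.4], [-1.0, 0.8], [-0.9, -1.2], [0.9, 0.1], [-3.3, -0.5], [-0.6, 0.2]]
beam [[ 0.56097926 -0.02481496  0.09      ]] hinge [[0.65401555 0.16556426 0.1205    ]] edge [[0.59494413 0.17256024 0.2584334 ]]
cell [ 0.56169619 -0.32467769  0.069     ] len 0.04677279196452448 ang -57.73351755012961
scene check top centre [ 0.55871115 -0.32404862  0.07      ]
jar [ 0.42  -0.242  0.062]
tin [ 0.439 -0.408  0.055]
pencil [ 0.709 -0.197  0.1  ]
green [ 0.576 -0.234  0.07 ]
pink [ 0.536 -0.402  0.07 ]
pink2 [ 0.652 -0.403  0.07 ]
yel [ 0.644 -0.301  0.07 ]
```

>>> carry_out(increments="0 0 -0.055 0 0 -4; 0 0 -0.055 0 0 -3.8; -0.036 -0.025 0 0 0 0; -0.036 -0.025 0 0 0 0; -0.036 -0.025 0 0 0 0", jaw=0)

```text
time: 0.82
tcp_pos: [0.2563, 0.5168, 0.3405]
eef_rot: [-180.0, -0.0, 173.3]
wrist_force: [0.6, 0.8, 0.3]
finger_gap: 0.0451
```

>>> carry_out(increments="-0.037 -0.025 0 0 0 0; -0.037 -0.025 0 0 0 0; -0.037 -0.025 0 0 0 0; -0.037 -0.025 0 0 0 0; -0.037 -0.025 0 0 0 0")

```text
time: 1.45
tcp_pos: [0.4254, 0.3708, 0.3405]
eef_rot: [180.0, -0.0, 173.3]
wrist_force: [0.0, 1.3, -0.1]
finger_gap: 0.0019
```

>>> carry_out(increments="-0.037 -0.025 0 0 0 0; -0.037 -0.025 0 0 0 0; -0.037 -0.025 0 0 0 0; -0.037 -0.025 0 0 0 0; -0.037 -0.025 0 0 0 0")

```text
time: 2.08
tcp_pos: [0.5944, 0.2252, 0.3404]
eef_rot: [180.0, -0.0, 173.3]
wrist_force: [0.5, 1.4, -0.2]
finger_gap: 0.0004
```

>>> carry_out(increments="-0.036 -0.026 0 0 0 0; -0.036 -0.026 0 0 0 0; 0 0 0 0 0 0")

```text
time: 2.45
tcp_pos: [0.6606, 0.162, 0.3393]
eef_rot: [-179.8, -0.0, 172.9]
wrist_force: [-0.4, -0.0, -0.9]
finger_gap: 0.0008
```

Run:
```python
from h import *
for th in [1.25,1.15,1.11,1.03,.95,.87,.79,.71,.63,.55,.47,.39,.31,.23,.17,.12,.08,.05,.02,0,-.02]:
    p=lidP(th,[-.135,0,.008])[0]+[.0095,0,.008];print(th,p.round(4))
q=[.5845,.1738,-.1179]
from bench import manip
s=manip.get_state();d=s["tcp_pos"][:2]-q[:2];c,n=np.cos(q[2]),np.sin(q[2]);print("lamp tcp",c*d[0]+n*d[1],-n*d[0]+c*d[1],s["tcp_pos"][2],s["wrist_force"])
import cv2;cv2.imwrite("pics/w1.png",manip.snapshot("scene")["color"][150:390,300:620])
```

```text
1.25 [0.0445 0.     0.2591]
1.15 [0.0317 0.     0.255 ]
1.11 [0.0266 0.     0.253 ]
1.03 [0.0169 0.     0.2484]
0.95 [0.0075 0.     0.243 ]
0.87 [-0.0014  0.      0.2368]
0.79 [-0.0098  0.      0.23  ]
0.71 [-0.0177  0.      0.2226]
0.63 [-0.0249  0.      0.2145]
0.55 [-0.0314  0.      0.2059]
0.47 [-0.0372  0.      0.1968]
0.39 [-0.0423  0.      0.1872]
0.31 [-0.0466  0.      0.1773]
0.23 [-0.0501  0.      0.1671]
0.17 [-0.0522  0.      0.1592]
0.12 [-0.0536  0.      0.1526]
0.08 [-0.0544  0.      0.1473]
0.05 [-0.0549  0.      0.1432]
0.02 [-0.0553  0.      0.1392]
0 [-0.0555  0.      0.1365]
-0.02 [-0.0556  0.      0.1338]
lamp tcp 0.07694248744628097 -0.0027830206433343795 0.339322023976286 [-0.42248788 -0.01298195 -0.90057758]
```

View pics/w1.png

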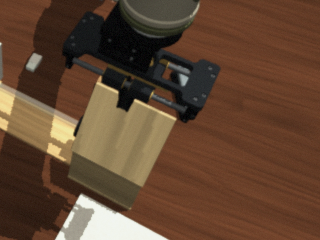

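The fingers are closed and hang above the middle of the lid on its outer side. I descend beside it and then follow the arc.

>>> carry_out(increments="0.008 0 0.04 0 0 0; 0.008 0 0.038 0 0 0; 0.008 0 0.001 0 0 0; 0.008 0 0.002 0 0 0; 0.006 0 0.002 0 0 0")

```text
time: 3.12
tcp_pos: [0.6213, 0.171, 0.2595]
eef_rot: [179.9, 0.1, 173.3]
wrist_force: [0.1, 0.3, 0.2]
finger_gap: 0.0002
```

>>> carry_out(increments="0.006 0 0.002 0 0 0; 0.006 0 0.003 0 0 0; 0.01 0 0.0045 0 0 0; 0.0095 0 0.0055 0 0 0; 0.009 0 0.006 0 0 0")

```text
time: 3.75
tcp_pos: [0.5802, 0.1753, 0.2361]
eef_rot: [180.0, -0.0, 173.3]
wrist_force: [1.2, 0.3, -0.5]
finger_gap: 0.0007
```

>>> carry_out(increments="0.006 0 0.006 0 0 0; 0.0079 0 0.0074 0 0 0; 0.0072 0 0.0081 0 0 0; 0.0065 0 0.0086 0 0 0; 0.0058 0 0.0091 0 0 0")

```text
time: 4.38
tcp_pos: [0.5473, 0.1792, 0.1967]
eef_rot: [180.0, -0.0, 173.3]
wrist_force: [1.1, -0.5, 0.9]
finger_gap: 0.0008
```

>>> carry_out(increments="0.0051 0 0.0096 0 0 0; 0.0043 0 0.0099 0 0 0; 0.0035 0 0.0102 0 0 0; 0.0021 0 0.0079 0 0 0; 0.0014 0 0.0066 0 0 0")

```text
time: 5.0
tcp_pos: [0.5313, 0.1811, 0.1526]
eef_rot: [-180.0, -0.0, 173.3]
wrist_force: [0.3, 0.4, 0.7]
finger_gap: 0.0003
```

Run:
```python
from h import *
from bench import manip
q=[.5845,.1738,-.1179]
s=manip.get_state();d=s["tcp_pos"][:2]-q[:2];c,n=np.cos(q[2]),np.sin(q[2]);print("lamp tcp",c*d[0]+n*d[1],-n*d[0]+c*d[1],s["tcp_pos"][2],s["wrist_force"])
cv2.imwrite("pics/w2.png",cv2.resize(manip.snapshot("scene")["color"][180:360,330:550],None,fx=2,fy=2))
```

```text
lamp tcp -0.05371282661274835 0.0009757428514372444 0.15256207928538387 [0.329689   0.3502851  0.68440308]
```

View pics/w2.png

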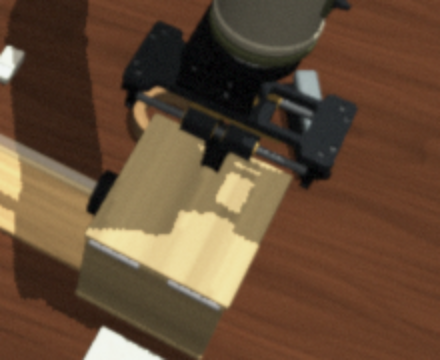

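The lid is nearly flat, with the fingers on it near the free edge. I ease it down the last bit slowly, watching the force.

>>> carry_out(increments="0.0008 0 0.004 0 0 0; 0.0007 0 0.0035 0 0 0; 0.0004 0 0.003 0 0 0; 0.0003 0 0.002 0 0 0; 0.0002 0 0.002 0 0 0")

```text
time: 5.68
tcp_pos: [0.5291, 0.1815, 0.1386]
eef_rot: [180.0, 0.0, 173.3]
wrist_force: [1.0, -0.3, 0.8]
finger_gap: 0.0005
```

>>> carry_out(increments="0 0 0.001 0 0 0; 0 0 0.001 0 0 0; 0 0 0.0005 0 0 0; 0 0 0 0 0 0")

```text
time: 6.18
tcp_pos: [0.529, 0.1814, 0.1369]
eef_rot: [180.0, -0.0, 173.3]
wrist_force: [-3.9, -0.9, 8.0]
finger_gap: 0.0003
```

>>> carry_out(increments="0 0 0.0005 0 0 0; 0 0 -0.02 0 0 0; 0 0 -0.05 0 0 0; 0 0 -0.05 0 0 0; 0 0 -0.045 0 0 0")

```text
time: 6.8
tcp_pos: [0.529, 0.1813, 0.3025]
eef_rot: [180.0, 0.0, 173.3]
wrist_force: [0.7, -0.5, -0.6]
finger_gap: 0.0003
```

>>> carry_out(increments="0 0 0 0 0 10; 0 0 0 0 0 10; 0 0 0 0 0 10; 0 0 0 0 0 10; 0 0 0 0 0 10")

```text
time: 7.42
tcp_pos: [0.529, 0.1814, 0.3005]
eef_rot: [-180.0, -0.0, 122.9]
wrist_force: [-0.6, -0.7, -0.3]
finger_gap: 0.0005
```

>>> carry_out(increments="0 0 0 0 0 10; 0 0 0 0 0 10; 0 0 0 0 0 10; 0 0 0 0 0 10; 0 0 0 0 0 10")

```text
time: 8.05
tcp_pos: [0.529, 0.1814, 0.3005]
eef_rot: [-180.0, 0.0, 72.9]
wrist_force: [-1.2, -0.1, 0.5]
finger_gap: 0.0002
```

>>> carry_out(increments="0 0 0 0 0 10; 0 0 0 0 0 10; 0 0 0 0 0 10; 0 0 0 0 0 10; 0 0 0 0 0 1", jaw=0.07)

```text
time: 8.68
tcp_pos: [0.529, 0.1814, 0.3006]
eef_rot: [-180.0, 0.0, 32.3]
wrist_force: [-0.8, 0.3, 0.8]
finger_gap: 0.0428
```

Run:
```python
from h import *
from bench import manip
s=manip.get_state();print(s["joints"],s["tcp_pos"],s["eef_rot"],s["wrist_force"]);print(incr(s,[.56,-.3245,.20],32.3))
```

```text
[-47.53409755   9.02169221  27.31111548  88.84452506  -4.16062998
  83.15111586 -77.73760286] [0.52897864 0.18142325 0.30055979] [-1.79993491e+02  6.45328706e-03  3.22775210e+01] [-0.80289573  0.33068632  0.7943694 ]
(array([-0.2439,  0.4443,  0.1005]), array([-0.01,  0.01, -0.02]))
```

>>> carry_out(increments="-0.0244 0.0444 0 0 0 0; -0.0244 0.0444 0 0 0 0; -0.0244 0.0444 0 0 0 0; -0.0244 0.0444 0 0 0 0; -0.0244 0.0444 0 0 0 0")

```text
time: 9.3
tcp_pos: [0.5443, -0.073, 0.3008]
eef_rot: [-180.0, -0.0, 32.5]
wrist_force: [0.3, -0.3, 0.3]
finger_gap: 0.0697
```

>>> carry_out(increments="-0.0244 0.0444 0 0 0 0; -0.0244 0.0444 0 0 0 0; -0.0244 0.0444 0 0 0 0; -0.0244 0.0444 0 0 0 0; -0.0244 0.0444 0 0 0 0")

```text
time: 9.93
tcp_pos: [0.5599, -0.3256, 0.3005]
eef_rot: [-180.0, -0.0, 32.5]
wrist_force: [0.2, 0.6, 0.5]
finger_gap: 0.0703
```

>>> carry_out(increments="0 0 0.05 0 0 0; 0 0 0.05 0 0 0; 0 0 0 0 0 0")

```text
time: 10.3
tcp_pos: [0.5582, -0.3229, 0.1972]
eef_rot: [-179.7, 0.2, 32.4]
wrist_force: [0.7, 0.3, 1.4]
finger_gap: 0.0705
```

Run:
```python
from h import *
from bench import manip
s=manip.get_state();print(s["joints"],s["tcp_pos"],s["eef_rot"],s["finger_gap"])
w=manip.snapshot("wrist");cv2.imwrite("pics/wr.png",w["color"]);print(proj(w,[.56,-.3245,.07]))
g=manip.snapshot("scene")["color"];cv2.imwrite("pics/sc3.png",g)
```

```text
[ -5.36401545  27.47187659  43.49454676  84.63033565 -19.05513194
  75.88802613 -17.89420435] [ 0.55817205 -0.32289488  0.19722482] [-179.66966144    0.19698812   32.43866303] 0.07046773985992363
[[325.14095358 235.46866849]]
```

View pics/wr.png

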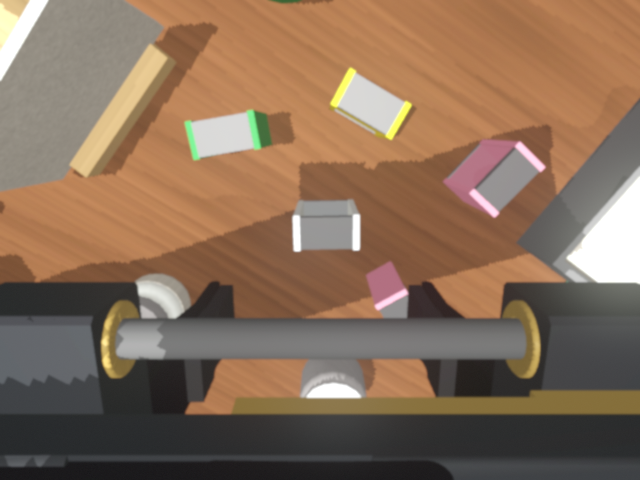

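Run:
```python
import cv2
im=cv2.imread("pics/wr.png")[185:265,275:380];cv2.imwrite("pics/wrc.png",cv2.resize(im,None,fx=7,fy=7,interpolation=cv2.INTER_CUBIC))
```

```text
(no output)
```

View pics/wrc.png

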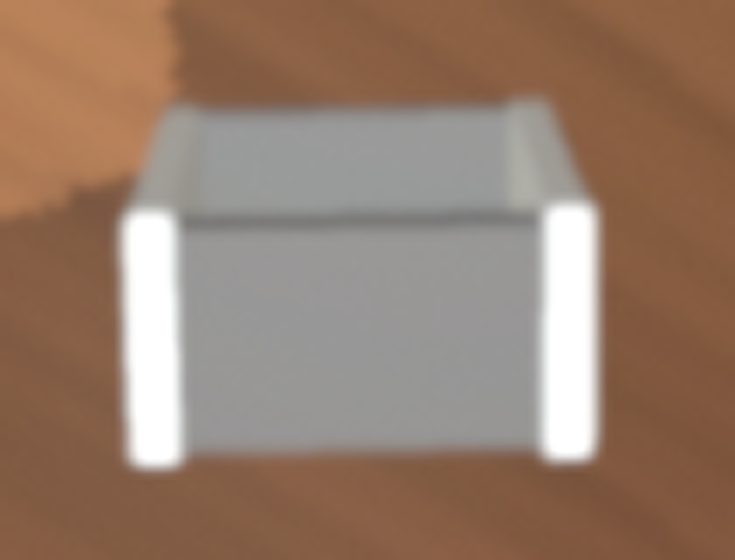

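The crop shows the white plates' tops, with corners at about (121,210), (127,466), (599,203) and (598,462) in crop pixels. The cell is nearly square to the jaws.

Run:
```python
from h import *
from bench import manip
s=manip.get_state();w=manip.snapshot("wrist")
P=[back(w,(275+u/7-.43,185+v/7-.43),.069) for u,v in ((121,210),(127,466),(599,203),(598,462))]
c=np.mean(P,0);d=(P[2]+P[3]-P[0]-P[1])/2;e=(P[1]+P[3]-P[0]-P[2])/2
a=np.degrees(np.arctan2(d[1],d[0]));b=np.degrees(np.arctan2(e[1],e[0]))
print(c,np.linalg.norm(d),np.linalg.norm(e),a,b,s["tcp_pos"],s["eef_rot"])
yaw=90+a-0 if a<0 else a-90
print(yaw,incr(s,[c[0],c[1],.15],yaw),incr(s,[c[0],c[1],.04],yaw))
```

```text
[ 0.56371972 -0.32694072  0.069     ] 0.04628462612922269 0.025800163431322798 -56.89601595987187 -146.81997344954388 [ 0.56013967 -0.32451146  0.20216055] [ 1.79954229e+02 -2.48766237e-02  3.23713936e+01]
33.10398404012813 (array([0.0017, 0.0039, 0.0522]), array([ 0.05, -0.02, -0.73])) (array([0.0017, 0.0038, 0.1622]), array([ 0.05, -0.02, -0.73]))
```

The arm was still settling when that picture was taken, so I repeat the measurement on a fresh image, finding the white plates by threshold.

```bash
cat > cellw.py <<'E'
from h import *
from bench import manip
w=manip.snapshot("wrist");s=manip.get_state();im=w["color"]
m=(im.min(2)>215).astype(np.uint8);x0,x1,y0,y1=270,385,170,275
k=np.zeros_like(m);k[y0:y1,x0:x1]=m[y0:y1,x0:x1]
n,l,st,_=cv2.connectedComponentsWithStats(k)
L=[]
for i in range(1,n):
    if st[i,4]>60:
        r=cv2.minAreaRect(np.argwhere(l==i)[:,::-1].astype(np.float32));print(r,st[i]);L.append(r[0])
L.sort();A,B=[back(w,p,.069) for p in L[:2]]
c=(A+B)/2;d=B-A;a=np.degrees(np.arctan2(d[1],d[0]))
print("c",c,"gap(40mm)",np.linalg.norm(d)*1e3,"yaw",90+a,s["tcp_pos"],s["eef_rot"])
print(incr(s,[c[0],c[1],.04],90+a))
E
python3 cellw.py
```

```text
((349.0, 232.0), (34.0, 6.0), 90.0) [346 215   7  35 241]
((290.9232177734375, 233.0029754638672), (34.20547866821289, 6.764229774475098), 87.79740142822266) [287 216   8  35 232]
c [ 0.56199532 -0.32385092  0.069     ] gap(40mm) 39.77926401561925 yaw 33.39649796241804 [ 0.56069408 -0.32494065  0.2032849 ] [ 1.79835818e+02 -1.10490128e-01  3.23313955e+01]
(array([ 0.0014, -0.0007,  0.1633]), array([ 0.17, -0.11, -1.07]))
```

>>> carry_out(increments="0.0014 -0.0007 0.02 0 0 -1.07; 0 0 0.04 0 0 0; 0 0 0 0 0 0; 0 0 0 0 0 0; 0 0 0 0 0 0")

```text
time: 11.12
tcp_pos: [0.5612, -0.3235, 0.1423]
eef_rot: [179.9, -0.1, 33.3]
wrist_force: [0.2, -0.2, 0.9]
finger_gap: 0.0697
```

Run:
```python
from h import *
from bench import manip
s=manip.get_state();print(s["tcp_pos"],s["eef_rot"],s["dq"].round(1),incr(s,[.5620,-.3239,.04],33.3))
w=manip.snapshot("wrist");cv2.imwrite("pics/wr2.png",w["color"])
s=manip.get_state();print(s["tcp_pos"])
f=lambda x,y:np.array([.562,-.3239,.069])+Ro.from_euler('z',-56.7,degrees=True).apply([x,y,0])
print(proj(w,[f(-.022,-.012),f(-.022,.012),f(.022,-.012),f(.022,.012)]))
```

```text
[ 0.56123949 -0.32354433  0.14234155] [ 1.79882525e+02 -7.86135648e-02  3.33352105e+01] [-0.   0.  -0.1  0.4 -0.1 -0.2 -0.1] (array([0.0003, 0.0005, 0.1023]), array([ 0.12, -0.08,  0.04]))
[ 0.56112107 -0.32343022  0.14208421]
[[282.04799625 280.65734883]
 [281.13092679 238.80506709]
 [361.12147081 280.73512572]
 [362.25271053 238.90186597]]
```

View pics/wr2.png

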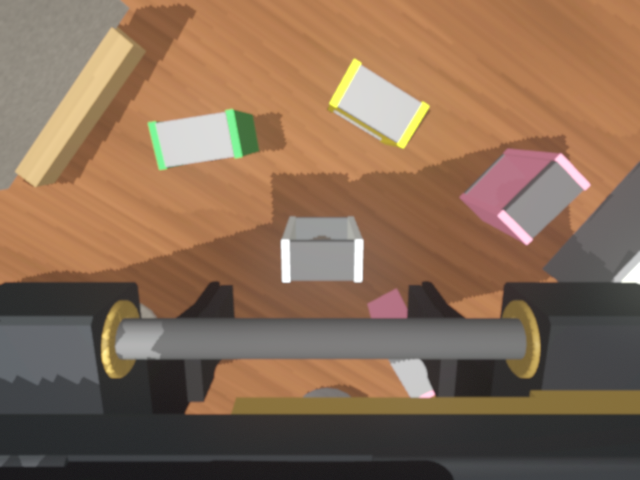

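The predicted cell-top corners (281–362, 239–281) match the picture, and the fingers straddle the cell symmetrically. I descend and grip.

>>> carry_out(increments="0.0004 0.0005 0.03 0 0 0; 0 0 0.03 0 0 0; 0 0 0.025 0 0 0; 0 0 0.017 0 0 0; 0 0 0 0 0 0")

```text
time: 11.8
tcp_pos: [0.5608, -0.323, 0.0381]
eef_rot: [-179.9, 0.0, 33.3]
wrist_force: [-0.7, -0.1, -0.1]
finger_gap: 0.0699
```

>>> carry_out(increments="0 0 0 0 0 0; 0 0 0 0 0 0; 0 0 0 0 0 0; 0 0 0 0 0 0; 0 0 0 0 0 0", jaw=0.03, squeeze=15)

```text
time: 12.42
tcp_pos: [0.5614, -0.3233, 0.0391]
eef_rot: [180.0, -0.0, 33.3]
wrist_force: [0.4, 0.6, 3.4]
finger_gap: 0.0442
```

>>> carry_out(increments="0 0 -0.02 0 0 0; 0 0 -0.05 0 0 0; 0 0 -0.05 0 0 0; 0 0 -0.05 0 0 0; 0 0 -0.04 0 0 0")

```text
time: 13.05
tcp_pos: [0.5609, -0.3235, 0.252]
eef_rot: [179.9, -0.1, 33.3]
wrist_force: [1.1, 0.3, -0.6]
finger_gap: 0.0438
```

>>> carry_out(increments="0 0 0 0 0 -10; 0 0 0 0 0 -10; 0 0 0 0 0 -10; 0 0 0 0 0 -10; 0 0 0 0 0 -9.9")

```text
time: 13.68
tcp_pos: [0.5607, -0.3234, 0.2497]
eef_rot: [180.0, 0.0, 83.5]
wrist_force: [0.5, 0.6, -1.6]
finger_gap: 0.0433
```

Run:
```python
from h import *
from bench import manip
manip.snapshot("top");s=manip.get_state();print(s["tcp_pos"],s["eef_rot"],s["wrist_force"],s["finger_gap"],s["joints"])
print(incr(s,[.561,-.0248,.094],83.25))
t=manip.snapshot("top");c=manip.snapshot("scene")
cv2.imwrite("pics/chk.png",np.hstack([cv2.resize(t["color"][160:320,150:350],(400,320)),cv2.resize(c["color"][130:290,150:350],(400,320))]))
```

```text
[ 0.56068164 -0.32348522  0.24974484] [1.79978342e+02 2.41936531e-02 8.40010761e+01] [-0.15238525 -0.80852215 -0.82348818] 0.0438174371029302 [  0.57851781  23.63162054  34.9234446   80.0364699  -13.44426997
  80.4604565   29.4468707 ]
(array([ 0.2971, -0.031 ,  0.1556]), array([0.02, 0.02, 0.75]))
```

View pics/chk.png

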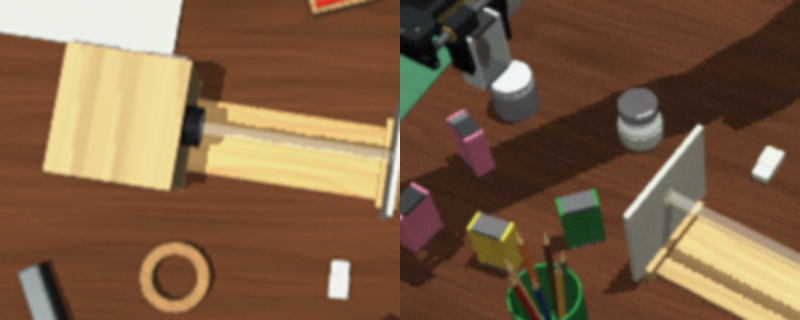

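The lid lies flat and the cell hangs in the jaws. The shut lid's corners in the top view give a second fit of the lamp.

Run:
```python
from h import *
from bench import manip
t=manip.snapshot("top")
T=lambda u,v:(160+u/4-.4,170+v/4-.4);V=lambda u,v:(150+u/2-.25,160+v/2-.25)
L=[((.07,-.315,.135),T(767,145)),((-.07,-.315,.135),T(733,388)),((.07,.072,.1285),V(69,41)),((.07,-.072,.1285),V(191,60)),((-.08,.072,.1285),V(43,172)),((-.08,-.072,.1285),V(171,190))]
r=least_squares(lambda q:(proj(t,lampP(q,[a for a,_ in L]))-[b for _,b in L]).ravel(),[.58,.17,-.12])
q=r.x;print(q,np.degrees(q[2]),r.fun.reshape(-1,2).round(1).tolist());b=lampP(q,[0,-.2,.09])[0];print(b)
# beam axis visible in top picture: tube ~ (205,127)->(385,154) in crop
for p in ((205,127),(385,154)):
    w=back(t,V(*p),.09)-[q[0],q[1],0];c,n=np.cos(q[2]),np.sin(q[2]);print("beam px lamp",c*w[0]+n*w[1],-n*w[0]+c*w[1])
s=manip.get_state();print(s["tcp_pos"],s["eef_rot"],incr(s,[b[0],b[1],.094],90+np.degrees(q[2])))
```

```text
[ 0.58486308  0.17297258 -0.12091935] -6.9281684080485375 [[0.7, -0.3], [0.4, 0.2], [-1.1, 0.0], [0.7, 0.1], [-0.3, -0.4], [-0.4, 0.3]]
[ 0.5607381  -0.02556706  0.09      ]
beam px lamp 0.0013696319168101379 -0.093845826443065
beam px lamp 0.001847119285007713 -0.30605332398812723
[ 0.56090438 -0.32337961  0.24931227] [1.79972460e+02 6.36464951e-04 8.29683788e+01] (array([ 0.2956, -0.0367,  0.1553]), array([ 0.03,  0.  , -0.1 ]))
```

>>> carry_out(increments="0.037 -0.0046 0 0 0 0; 0.037 -0.0046 0 0 0 0; 0.037 -0.0046 0 0 0 0; 0.037 -0.0046 0 0 0 0; 0.037 -0.0046 0 0 0 0")

```text
time: 14.5
tcp_pos: [0.5599, -0.1356, 0.2489]
eef_rot: [180.0, -0.0, 83.0]
wrist_force: [0.3, 0.2, -2.1]
finger_gap: 0.0434
```

>>> carry_out(increments="0.037 -0.0046 0 0 0 0; 0.037 -0.0046 0 0 0 0; 0.037 -0.0046 0 0 0 0; 0 0 0 0 0 0; 0 0 0 0 0 0")

```text
time: 15.12
tcp_pos: [0.5594, -0.0256, 0.2488]
eef_rot: [180.0, 0.0, 83.1]
wrist_force: [0.4, -0.6, -1.1]
finger_gap: 0.0438
```

Run:
```python
from h import *
from bench import manip
manip.snapshot("top");s=manip.get_state();print(s["tcp_pos"],s["eef_rot"],s["finger_gap"],incr(s,[.5607,-.0255,.094],83.1))
```

```text
[ 0.55941907 -0.02615051  0.24883413] [1.79988186e+02 1.93052209e-02 8.30447446e+01] 0.044134039545474006 (array([0.0009, 0.0012, 0.1548]), array([ 0.01,  0.02, -0.06]))
```

>>> carry_out(increments="0.0009 0.0012 0.045 0 0 0; 0 0 0.04 0 0 0; 0 0 0.035 0 0 0; 0 0 0.025 0 0 0; 0 0 0.0095 0 0 0")

```text
time: 15.8
tcp_pos: [0.56, -0.0254, 0.0929]
eef_rot: [-179.9, 0.1, 83.1]
wrist_force: [0.2, 0.1, -1.0]
finger_gap: 0.0441
```

>>> carry_out(increments="0 0 0 0 0 0; 0 0 0 0 0 0; 0 0 0 0 0 0; 0 0 0 0 0 0")

```text
time: 16.3
tcp_pos: [0.5611, -0.0241, 0.0947]
eef_rot: [180.0, -0.0, 83.2]
wrist_force: [-0.1, -0.3, -0.6]
finger_gap: 0.0436
```

Run:
```python
from h import *
from bench import manip
c=manip.snapshot("scene");w=manip.snapshot("wrist");s=manip.get_state();print(s)
t=manip.snapshot("top")
q=[.58486,.17297,-.12092]
print("beam lens/screen in scene",proj(c,lampP(q,[[0,-.091,.09],[0,-.2,.09],[0,-.315,.09]])))
cv2.imwrite("pics/fin.png",np.hstack([cv2.resize(c["color"][170:320,240:400],(427,400),interpolation=cv2.INTER_CUBIC),cv2.resize(w["color"][100:400,180:460],(373,400))]))
```

```text
{'time': 16.4, 'joints': array([-23.96150337,  18.69735452,  25.71824835, 103.79261304,
        -9.29783025,  59.55720919,  -1.46328903]), 'dq': array([ 0.00071261,  0.18835365, -0.02304945,  0.05825642,  0.0184812 ,
       -0.08615995, -0.01443383]), 'effort': array([ 1.65439141e-02, -5.23935449e+01,  6.26390129e+00, -3.45011008e+01,
       -5.03619004e-02,  3.59880226e-02, -1.69485967e-03]), 'tcp_pos': array([ 0.56091537, -0.0240664 ,  0.09441261]), 'eef_rot': array([ 1.79976001e+02, -1.32248073e-02,  8.32354496e+01]), 'wrist_force': array([ 0.39763539,  0.51428287, -1.20375872]), 'moment': array([-0.08654738,  0.09659686,  0.01204261]), 'finger_gap': 0.04369032812541655}
beam lens/screen in scene [[377.09558449 274.95294038]
 [329.95542681 251.68272764]
 [283.2642531  228.63415081]]
```

View pics/fin.png

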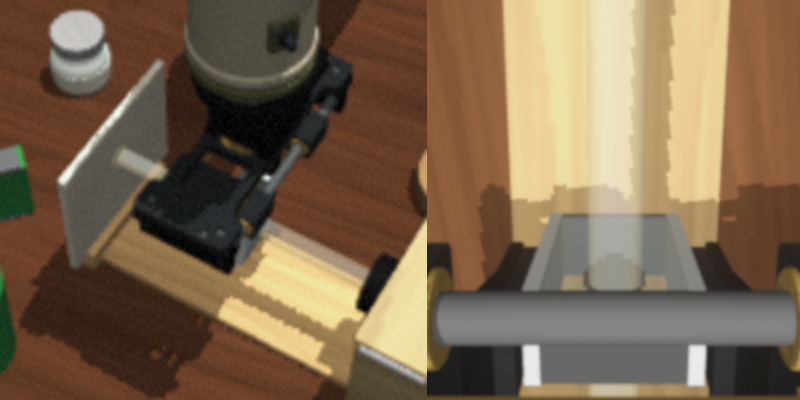

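The wrist view shows the beam (587–641) passing the middle of the window (550–680, centre 615), square to it and clear of the fingers. The scene view shows the lid flat and the cell roughly midway between lens and screen. I hand in.

```bash
python3 -c "
from bench import manip
print(manip.hand_in());print(manip.get_state()['finger_gap'])"
```

```text
the job is handed in; nothing more can be done
None
the job is handed in; nothing more can be done
```

The job was handed in at about 16.4 s, with the arm still holding the cell in the beam.

- **Lid:** I lowered it along its arc with closed fingers and slowed for the last few millimetres. It met a firm stop at about 8 N, and the top picture then showed it lying flat.
- **Grip:** I picked up the white-frosted cell with the brown leaf by its two frosted sides at 15 N. The jaw opening read about 44 mm, the width over those sides. The green, yellow and pink look-alikes were not used.
- **Position:** The cell is upright between lens and screen. Its TCP read (0.561, -0.024, 0.094), within about 1.5 mm of the target. The last wrist picture shows the beam passing through the middle of the window, clear of the fingers.
- **Disagreements:** One early measurement of the cell came out 2 to 3 mm off because the arm was still settling, so I took a new picture and used that. The two fits of the lamp agreed to about 1 mm and 0.2°. I did not make a separate final check that the bystanders stayed put, but I saw no contact with any of them.

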